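# Hold the sprung key switch of the cooker supply turned

### The job

Take the key out of its rest and put it into the lock on top of the metal switch box, working it all the way down past the sticky pins (a small wiggle helps when it catches). Then turn it a quarter turn clockwise, seen from above, against its spring to the stop. Finish while still gripping the key and holding it turned, fully in and upright, and leave the small tub, the salt shaker and the label roll where they stand.

Things in the scene. Friction and masses are not known exactly. Their poses are not given: they have to be found in the camera images.
- switch_box: Aluminium switch box fixed to the table, 130 (x) x 110 (y) x 45 mm, with a square steel lock turret 48 x 48 mm in the middle of its lid, top face 78 mm above the table. Origin: centre of the underside; z up. May have swapped places with the key rest. In the lock two sprung pins, 9 and 16 mm above the slot's floor, resist the key: up to 20 N straight, less with turns of a few degrees to and fro.
- keyway (a point): Centre of the keyway's mouth on the turret's top, on the turning axis. x: the slot's long side; z up. Slot 18.5 x 7.5 mm, 3 mm chamfer round the mouth, 33 mm deep. Its top 6 mm is a fixed plate, below is the turning plug: the key turns only when within about 3 mm of fully in. Fully in, its tip is on the slot's floor and the bow's centre is 30 mm above this point.
- plug (a joint): Angle of the lock's plug, rad: 0 at rest (slots in line), growing clockwise from above to a stop at 1.6 (a quarter turn). A spring turns it back to 0 when let go (0.05 N m at 0, 0.15 N m at the stop). The plug lags the key by the play in the slot, up to about 0.16 rad.
- key_bow (a point): Centre of the key's bow: black flat grip 32 wide (x), 9 thick (y), 40 mm tall (z). Below it a round neck 19 mm long, then a flat steel blade 16 wide (x), 5 thick (y), 24 mm long, its last 8 mm tapering to a point: tip 63 mm below this point. About 50 g. Starts upright in the rest, this point 67 mm above the table, z up. Alike both ways round (half a turn about z fits too).
- key_rest: Grey block fixed to the table, 76 x 56 x 30 mm high, with a slot along its own x in which the key stands blade down, 26 mm deep with under 1 mm of play. Origin: centre of the underside. To free the key lift it straight up by 30 mm or more.
- deli_cup_4_mid (a point): Small clear tub with lid, 86 x 78 x 59 mm, loose, to be left alone. Point 30 mm above the table, half-way up.
- salt_shaker_mid (a point): Salt shaker, 44 mm round, 90 mm tall, loose, to be left alone. Point half-way up.
- label_roll_mid (a point): White roll of labels lying flat, 62 mm round, 28 mm high, loose, to be left alone. Point half-way up.
There are look-alikes about, which are no part of the job. There is more than one size of the part that bears key_bow; the job needs the larger.

How it is judged:
By the outcome, as a careful person would: the job done as asked, in the order asked, and still so for the second after the job is handed in, while the arm keeps its last pose, push and grip.
It also fails if it takes over 48 s, if anything falls off the work surface, if the arm or the gripper's body presses on something with over 40 N, if the wrist force passes 120 N, or if a joint passes its speed limit or range.

### The arm

A 7-joint arm with a two-finger parallel gripper is mounted at the origin on a cart in front of the work surface, level with it; the furniture and walls round the work are solid. World frame = base frame: x ahead of the robot, y to its left, z up, the work surface at z = 0. Lengths are in mm, angles in rad, forces in N, time in s.
With the tool pointing down it reaches from about 400 to 875 mm from the base axis. Payload 4.4 kg.
Tool frame: the origin (TCP) lies on the centre line of the jaws, within the pads' length; the fingertips stand 8 mm ahead of it and the grasp point (between the pads) lies 11 mm behind it; x points along the fingers, z is the direction in which the jaws open and shut, and the axes are right-handed (so a half turn about x gives the same grasp; the last joint's range is limited). The gripper opens to 85 mm and grips with 20 to 120 N. Pads are 22 mm wide; open, the fingers measure 114 mm over their backs; the gripper's body (76 mm by 85 mm) begins 54 mm behind the grasp point. The pads swing forward as they close: fully open they stand 13 mm farther back than shut.
Start: joints at [1.056, 0.628, 0.038, 1.517, -0.027, 0.996, -0.02], TCP at [282.053, -585.631, 239.313] pointing down, gripper open.
Joint ranges: [-3.06, 3.06], [-0.37, 2.12], [-1.25, 1.32], [0.18, 2.47], [-1.1, 4.24], [0.23, 1.98], [-2.94, 2.94]. Speed limits (rad/s): [2.57, 2.57, 3.14, 3.14, 3.14, 3.14, 3.14].

### API

Orientations are given as [roll, pitch, yaw] about the fixed x, y, z axes, in that order (R = Rz(yaw) Ry(pitch) Rx(roll)).
In Python, from cell import ctrl, get_image, camera_params gives the robot as it stands. The module is installed in compiled form; this text tells all that it offers.
- The arm moves only by the shell command python3 -m handwheel 'ROWS'. ROWS is text: rows parted by semicolons, each of 7 numbers parted by spaces: the opening, from -1 (shut) to 1 (fully open), then the shift along the tool's x, y, z in mm, then the turn, a rotation vector about the tool's x, y, z in rad. In form: grip x y z wx wy wz; .... A call has 1 to 10 rows; each row shifts and turns the pose as measured when the row begins, along the tool's axes as they then stand; what a row does not reach is not made up. A row lasts 1/10 s, in which the tool goes at most 50 mm and 8.59 degrees, less where a joint would pass 70% of its speed; a pose out of reach is approached as far as the arm can. A call with a gripper value outside its range is refused whole. The fingers move at their own pace and stop on an object; the grip force is fixed at half the most. Time passes only in rows, so rows that do not move let the fingers close. It gives the time, the measured TCP pose, the force and the opening at its end, in the units of the state.
- ctrl.read_state(): the state, without advancing time (a new reading comes with each control period).
- get_image(name): name is "scene" or "side" or "wrist"; returns the picture (480x640x3 uint8, blue, green, red); there is no depth.
- camera_params(name): a dict with "fx", "fy", "cx", "cy" (pixels), "eye" and "orientation" of the camera in the world. Camera axes: x right, y up, looking along -z (the intrinsics and any distortion apply to the point x, -y, -z); pixel columns grow to the right and rows downward; lengths in mm; the calibration is good to about 2 mm. A picture is of the moment at which its call begins: read the wrist's pose just before it. camera_params takes no time and is no camera call; for the wrist camera it gives the pose at the moment of the call.
- ctrl.finish_job(): hands the job in, once; it reports no verdict.
The state is a dict: "clock": time; "qpos": joint angles; "qd": joint speeds; "tau": joint torques, N m; "eef_pos": TCP position; "tool_rot": TCP orientation; "force": force on the tool from outside, world axes, zero at the start; "torque": the same for the moment, N m; "width": finger opening in mm.
Only numpy, scipy, OpenCV 4.12 (cv2) and the standard library are available. Lean on these libraries where they do the work, as an engineer would, in place of code of your own. Each camera call takes 0.05 s, during which the arm holds its last target.

## Working session

There is one attempt and no reset: what is moved stays moved. The work goes in short steps, Python scripts to look and compute and a shell command to move; the robot and the scene stay as the last step left them, time stands still between calls to the robot, and variables do not carry over. Pictures are saved under pics/ and viewed, and the job is handed in when it is done.

```bash
mkdir -p pics; python3 - <<'E'
from cell import ctrl,get_image,camera_params
import cv2
for n in ["scene","side","wrist"]:
    cv2.imwrite(f"pics/{n}0.png",get_image(n)); print(n,camera_params(n))
print(ctrl.read_state())
E
```

```text
scene {'fx': 440.55739717922734, 'fy': 440.55739717922734, 'cx': 317.52287455237774, 'cy': 227.89221658999992, 'eye': array([ 32.8233902 , 283.67344222, 564.96950493]), 'orientation': array([ 0.95010995,  0.01527811, -2.29360588])}
side {'fx': 462.84831732613816, 'fy': 462.84831732613816, 'cx': 315.19565963731816, 'cy': 238.5152764757801, 'eye': array([ 535.96263738, -961.89060184,  543.67481001]), 'orientation': array([ 1.0501563 , -0.0198231 , -0.01313471])}
wrist {'fx': 393.1898603768062, 'fy': 393.1898603768062, 'cx': 315.1524684938665, 'cy': 246.2406766034006, 'eye': array([ 355.40612277, -548.9821325 ,  372.94025283]), 'orientation': array([-0.31989645,  0.00251747, -1.12094004])}
{'clock': 0.15, 'qpos': array([ 1.05618807,  0.62913318,  0.0384287 ,  1.51814354, -0.02701187,
        0.99630164, -0.02002789]), 'qd': array([ 1.11131259e-03, -2.52806209e-03, -9.70923864e-05, -2.06230229e-03,
        5.66197654e-04, -5.21134850e-04,  6.10526387e-04]), 'tau': array([ 1.84971010e-03, -5.63797331e+01,  1.22794580e+00, -1.93648070e+01,
        1.11182698e-02,  7.43243349e-03,  2.25457131e-05]), 'eef_pos': array([ 281.86984901, -585.18538554,  238.59860621]), 'tool_rot': array([3.13187934, 1.56932736, 2.00987275]), 'force': array([ 0.23558928, -0.12199652,  0.70389293]), 'torque': array([ 0.00446383, -0.03329256, -0.03143138]), 'width': 85.3344004383588}
```

View pics/scene0.png

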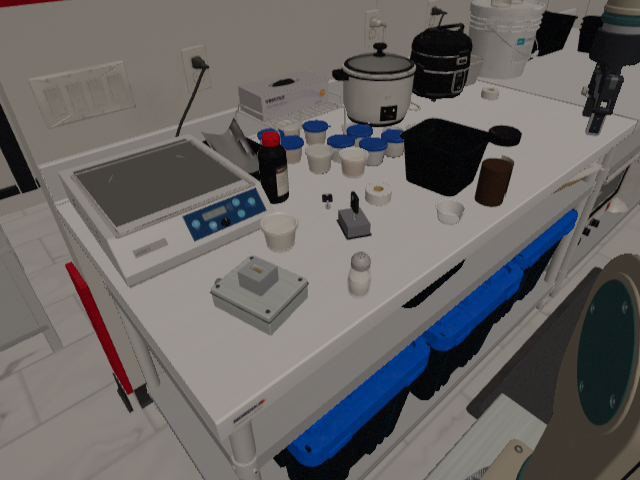

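View pics/side0.png

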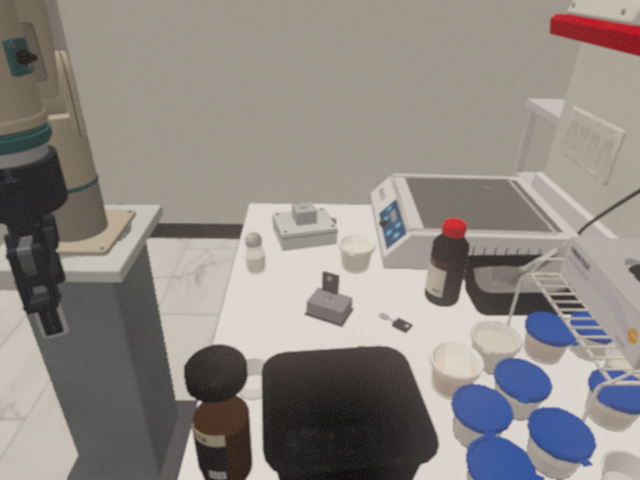

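View pics/wrist0.png

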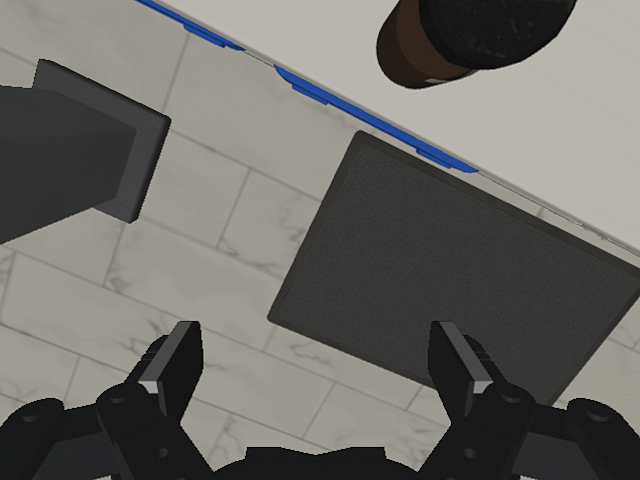

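```bash
cat > h.py <<'E'
import numpy as np,cv2
from scipy.spatial.transform import Rotation as R
from cell import ctrl,get_image,camera_params
def ray(p,u,v):
    M=R.from_euler('xyz',p['orientation']).as_matrix()
    return M@np.array([(u-p['cx'])/p['fx'],-(v-p['cy'])/p['fy'],-1])
def atz(p,u,v,z):
    d=ray(p,u,v);e=np.array(p['eye']);return (e+d*(z-e[2])/d[2]).round(1)
def proj(p,X):
    M=R.from_euler('xyz',p['orientation']).as_matrix()
    c=M.T@(np.array(X)-p['eye']);return np.array([p['cx']+p['fx']*c[0]/-c[2],p['cy']-p['fy']*c[1]/-c[2]]).round(1)
def tool():
    s=ctrl.read_state();return s,np.array(s['eef_pos']),R.from_euler('xyz',s['tool_rot']).as_matrix()
def crop(src,dst,x,y,w,h,k):
    im=cv2.imread(src)[y:y+h,x:x+w];cv2.imwrite(dst,cv2.resize(im,None,fx=k,fy=k,interpolation=cv2.INTER_CUBIC))
E
python3 - <<'E'
from h import *
crop('pics/scene0.png','pics/sc1.png',200,170,200,150,4)
crop('pics/side0.png','pics/sd1.png',230,190,200,150,4)
p=camera_params('scene');q=camera_params('side')
print(R.from_euler('xyz',ctrl.read_state()['tool_rot']).as_matrix().round(2))
print('scene key bow',atz(p,354,202,67),'box turret top',atz(p,259,267,78))
print('side key bow',atz(q,330,283,67),'turret',atz(q,304,208,78))
E
```

```text
[[-0.    0.9   0.43]
 [ 0.    0.43 -0.9 ]
 [-1.    0.   -0.  ]]
scene key bow [ 578.6 -290.3   67. ] box turret top [530.3 -12.9  78. ]
side key bow [ 580.5 -288.8   67. ] turret [532.1 -10.3  78. ]
```

View pics/sc1.png

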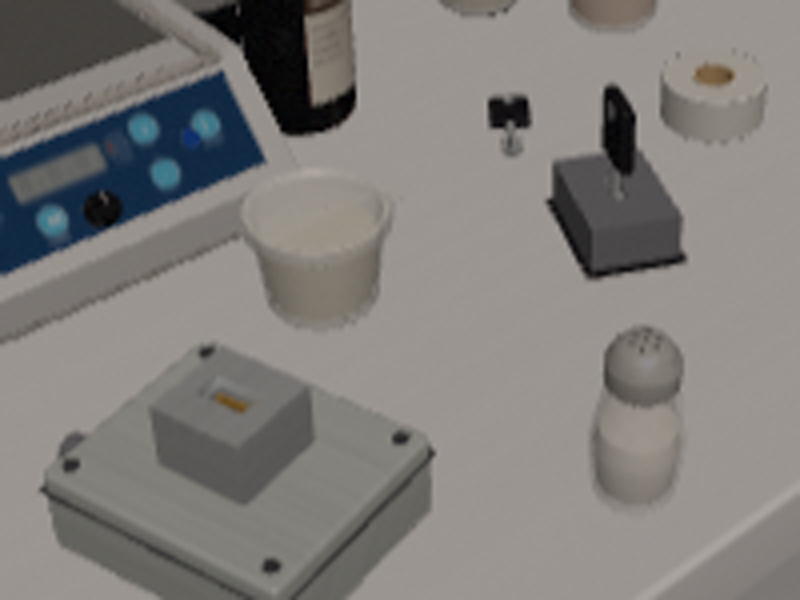

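View pics/sd1.png

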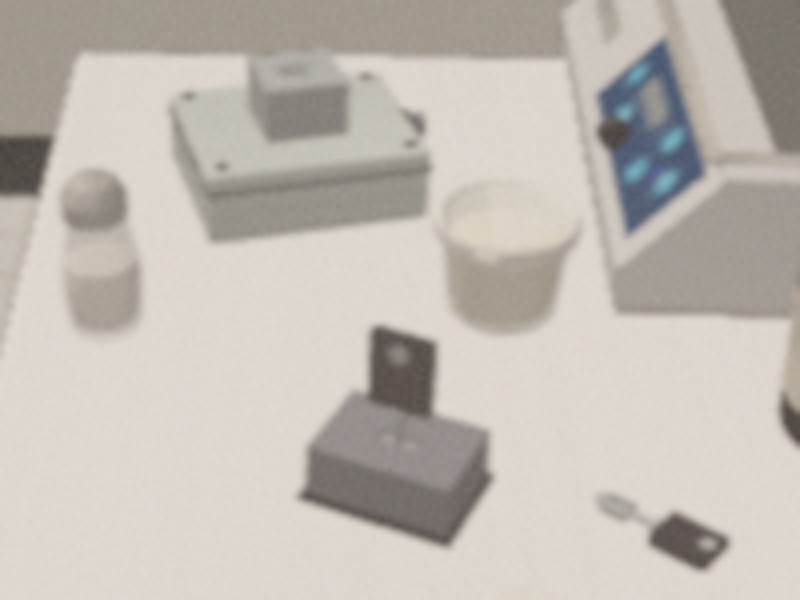

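```bash
python3 - <<'E'
from h import *
p=camera_params('scene');q=camera_params('side')
S=lambda x,y,z:atz(p,200+x/4,170+y/4,z)
D=lambda x,y,z:atz(q,230+x/4,190+y/4,z)
print('rest side bottom',D(302,494,0),D(447,543,0),D(490,478,0))
print('rest top side',D(310,452,30),D(445,495,30),D(489,432,30),D(350,397,30))
print('rest scene top',S(555,165,30),S(598,222,30),S(681,208,30))
print('turret top scene',S(152,407,78),S(240,443,78),S(312,388,78),S(213,350,78))
print('turret side',D(250,62,78),D(262,96,78),D(347,87,78))
print('box lid side',D(172,108,45),D(212,190,45),D(428,165,45))
print('slot scene',S(208,385,78),S(248,407,78))
print('shaker',D(100,325,0),'cup',D(503,325,0),'roll',S(713,100,14),'smallkey',D(690,540,0))
E
```

```text
rest side bottom [ 537.7 -291.6    0. ] [ 602.4 -325.     0. ] [ 625.4 -278.9    0. ]
rest top side [ 541. -299.   30.] [ 599.9 -328.5   30. ] [ 622.8 -283.2   30. ] [ 559.7 -257.1   30. ]
rest scene top [ 615.  -281.3   30. ] [ 560.4 -260.4   30. ] [ 539.8 -301.7   30. ]
turret top scene [544.1  20.3  78. ] [501.    5.9  78. ] [508.5 -36.7  78. ] [558.  -20.2  78. ]
turret side [505.5   2.1  78. ] [513.5 -41.1  78. ] [561.  -28.7  78. ]
box lid side [459.5   7.2  45. ] [487.5 -89.3  45. ] [606.4 -58.6  45. ]
slot scene [540.   -5.2  78. ] [516.9  -9.5  78. ]
shaker [ 431.3 -154.2    0. ] cup [ 643.  -150.7    0. ] roll [ 619.4 -416.2   14. ] smallkey [ 711.6 -321.9    0. ]
```

Candidates for the key: the upright black bow in the grey rest, scene (354,202) / side (330,283), and a small key lying flat, scene (327,201) / side (400,322), which is the look-alike. I choose the upright one: its bow comes out at about (579,-289) by both cameras for z=67. The lock is the turret at scene (259,267), and the tub is at scene (280,232).

```bash
python3 -m handwheel '1 0 39.6 -13.9 0 0 0;1 0 39.6 -13.9 0 0 0;1 0 39.6 -13.9 0 0 0;1 0 39.6 -13.9 0 0 0;1 0 39.6 -13.9 0 0 0;1 0 39.6 -13.9 0 0 0;1 0 39.6 -13.9 0 0 0;1 0 39.6 -13.9 0 0 0;1 0 39.6 -13.9 0 0 0;1 0 39.6 -13.9 0 0 0'
python3 -m handwheel '1 0 0 0 -0.149 0 0;1 0 0 0 -0.149 0 0;1 0 0 0 -0.149 0 0;1 0 0 0 -0.149 0 0;1 0 0 0 -0.149 0 0;1 0 0 0 -0.149 0 0;1 0 0 0 -0.149 0 0;1 0 0 0 -0.149 0 0;1 0 0 0 -0.149 0 0;1 0 0 0 -0.149 0 0'
cat > st.py <<'E'
from h import *
s,P,M=tool()
print('t',s['clock'],'P',P.round(1),'z az',np.degrees(np.arctan2(M[1,2],M[0,2])).round(2),'down',M[:,0].round(4),'F',np.round(s['force'],1),'T',np.round(s['torque'],2),'w',round(s['width'],1),'q',np.round(s['qpos'],2))
E
python3 st.py
```

```text
clock: 1.15
eef_pos: [581.7, -286.3, 233.2]
tool_rot: [-1.975, 1.561, -3.115]
force: [-0.1, -1.2, 0.4]
width: 85.7
clock: 2.15
eef_pos: [587.4, -272.9, 228.5]
tool_rot: [2.289, 1.556, 2.655]
force: [-0.7, -0.4, 0.8]
width: 85.1
t 2.15 P [ 587.4 -272.9  228.5] z az 20.95 down [-0.0132  0.007  -0.9999] F [-0.7 -0.4  0.8] T [-0.03 -0.04  0.06] w 85.1 q [ 0.6   0.66 -0.37  1.51  0.26  1.03  0.54]
```

```bash
python3 -m handwheel '1 0 0 0 -0.149 0 0;1 0 0 0 -0.149 0 0;1 0 0 0 -0.149 0 0;1 0 0 0 -0.149 0 0;1 0 0 0 -0.149 0 0;1 0 0 0 0 0 0'
python3 - <<'E'
from h import *
import pickle
p=camera_params('wrist');im=get_image('wrist');cv2.imwrite('pics/w1.png',im);pickle.dump(p,open('w1.pkl','wb'))
print(p['eye'],proj(p,(579.5,-289.5,67)))
E
python3 st.py
```

```text
clock: 2.75
eef_pos: [585.4, -273.4, 226.0]
tool_rot: [1.571, 1.551, 2.687]
force: [-0.2, -0.4, 0.1]
width: 85.2
[ 515.82994667 -237.77146068  361.89537371] [290.9 232.4]
t 2.8 P [ 585.4 -273.5  226. ] z az 63.75 down [-0.0178  0.0085 -0.9998] F [-0.1  0.3 -0. ] T [ 0.01 -0.02 -0.05] w 85.5 q [ 0.71  0.7  -0.57  1.51  0.4   1.07  1.17]
```

View pics/w1.png

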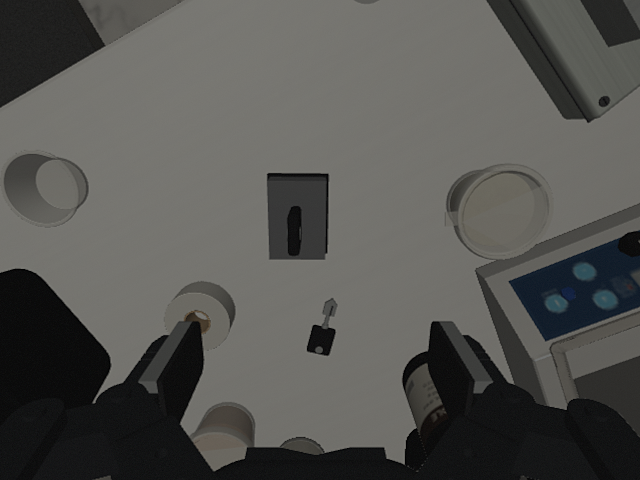

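```bash
python3 - <<'E'
from h import *
crop('pics/w1.png','pics/w1c.png',245,160,100,110,5)
E
```

```text
(no output)
```

View pics/w1c.png

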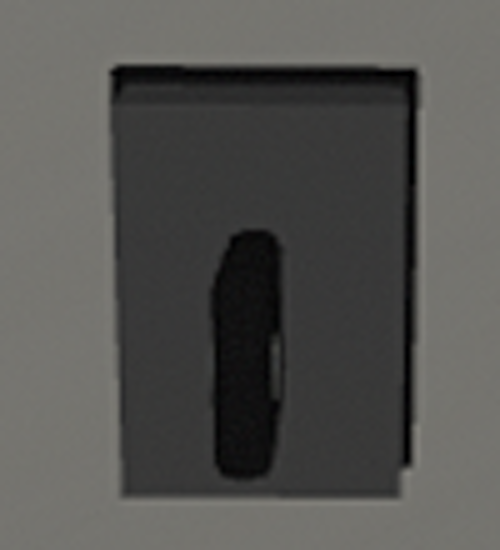

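```bash
python3 - <<'E'
from h import *
import pickle
p=pickle.load(open('w1.pkl','rb'))
W=lambda x,y,z:atz(p,245+x/5,160+y/5,z)
a=[W(*c,30) for c in [(118,104),(410,104),(401,496),(123,496)]]
print(a,np.mean(a,0))
for i,j in((0,3),(1,2),(0,1),(3,2)):
    d=a[j]-a[i];print(np.linalg.norm(d).round(1),np.degrees(np.arctan2(d[1],d[0])).round(1))
print('bow',W(248,355,67))
for X in [(579.5,-289.5,87),(579.5,-289.5,47)]:print((proj(p,X)-[245,160])*5)
s,P,M=tool();print(M.T@(np.array([579.5,-289.5,67])-P))
E
```

```text
[array([ 539.2, -292.4,   30. ]), array([ 560.8, -248.3,   30. ]), array([ 622.9, -279.7,   30. ]), array([ 601.2, -324.3,   30. ])] [ 581.025 -286.175   30.   ]
69.7 -27.2
69.6 -26.8
49.1 63.9
49.6 64.1
bow [ 579.7 -286.4   67. ]
[221.5 398. ]
[236.5 330.5]
[158.92224611  -4.91447157 -16.92131824]
```

```bash
cat > go.py <<'E'
import sys
from h import *
x,y,z,az=map(float,sys.argv[1:5])
s,P,M=tool();a=np.radians(az)
X=np.array([0,0,-1.]);Z=np.array([np.cos(a),np.sin(a),0]);Y=np.cross(Z,X)
T=np.stack([X,Y,Z],1)
print('shift tool',(M.T@(np.array([x,y,z])-P)).round(2),'rot',R.from_matrix(M.T@T).as_rotvec().round(4))
E
python3 go.py 580 -287.5 130 63.3
```

```text
shift tool [ 95.94  -3.24 -14.92] rot [ 0.0079 -0.0003 -0.0197]
```

```bash
python3 -m handwheel '1 0 -1 -5 0.008 0 -0.02;1 32 -1 -5 0 0 0;1 32 -1 -5 0 0 0;1 32 0 0 0 0 0;1 0 0 0 0 0 0'
python3 go.py 580 -287.5 130 63.3
python3 - <<'E'
from h import *
import pickle
p=camera_params('wrist');im=get_image('wrist');cv2.imwrite('pics/w2.png',im);pickle.dump(p,open('w2.pkl','wb'))
print(p['eye'],proj(p,(579.5,-287.5,87)))
E
python3 st.py
```

```text
clock: 3.3
eef_pos: [581.7, -291.2, 129.0]
tool_rot: [-1.871, 1.562, -0.782]
force: [-0.2, 0.4, 0.1]
width: 85.4
shift tool [-1.08  3.19  2.55] rot [-0.0161 -0.0027  0.0084]
[ 509.79992326 -251.60119957  262.62075511] [316.7 282.6]
t 3.35 P [ 583.3 -291.8  131.5] z az 62.38 down [ 0.01   -0.0077 -0.9999] F [-0.5 -0.2 -0.5] T [-0.05 -0.02 -0.03] w 85.5 q [ 0.71  0.79 -0.5   1.61  0.48  0.85  1.1 ]
```

View pics/w2.png

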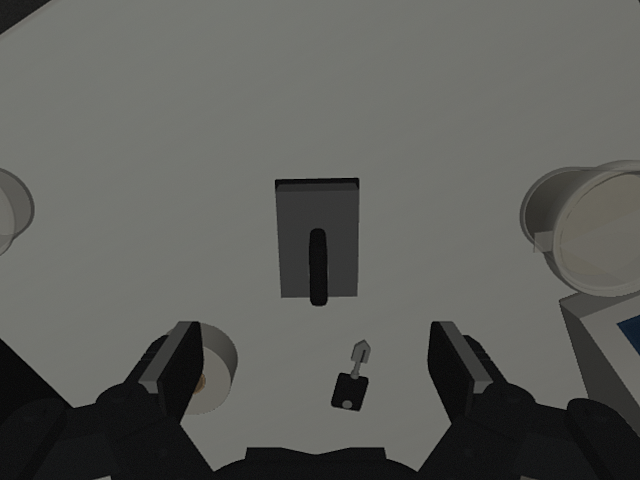

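```bash
python3 - <<'E'
from h import *
import pickle
crop('pics/w2.png','pics/w2c.png',265,170,110,145,5)
p=pickle.load(open('w2.pkl','rb'))
for i in range(4):
  s,P,M=tool();print(P.round(2),s['clock'],s['qd'].round(3))
p=camera_params('wrist');print(p['eye'],(M.T@(p['eye']-P)).round(1))
Mc=R.from_euler('xyz',p['orientation']).as_matrix();print((M.T@Mc).round(3))
E
```

```text
[ 583.35 -291.79  131.47] 3.35 [ 0.003 -0.045 -0.035 -0.052 -0.007  0.017  0.019]
[ 583.35 -291.79  131.47] 3.35 [ 0.003 -0.045 -0.035 -0.052 -0.007  0.017  0.019]
[ 583.35 -291.79  131.47] 3.35 [ 0.003 -0.045 -0.035 -0.052 -0.007  0.017  0.019]
[ 583.35 -291.79  131.47] 3.35 [ 0.003 -0.045 -0.035 -0.052 -0.007  0.017  0.019]
[ 510.99980822 -251.94296097  264.7792337 ] [-134.3   80.9    1.5]
[[-0.001  0.314 -0.949]
 [ 0.001  0.949  0.314]
 [ 1.    -0.001 -0.001]]
```

View pics/w2c.png

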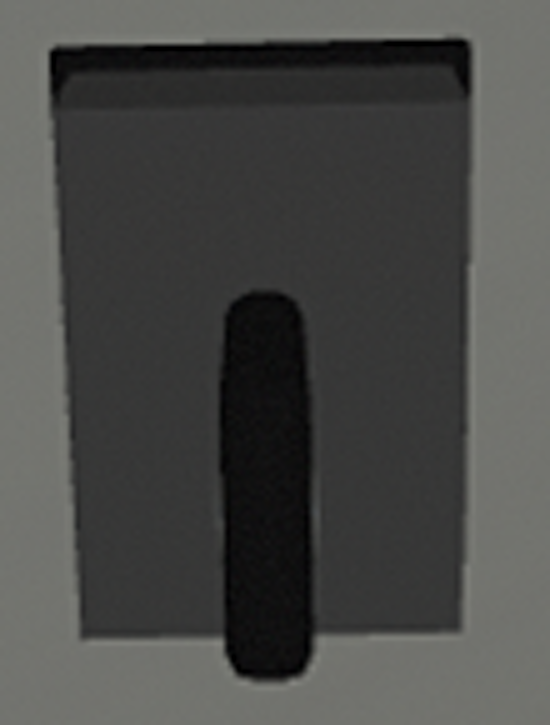

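```bash
python3 - <<'E'
from h import *
import pickle
p=pickle.load(open('w2.pkl','rb'))
s,P,M=tool()
a=atz(p,318.6,305.5,87);b=atz(p,318,229,48);c=atz(p,318.3,265,67)
W=lambda x,y,z:atz(p,265+x/5,170+y/5,z)
r=np.mean([W(*k,30) for k in[(60,104),(466,101),(461,632),(82,637)]],0)
print(a,b,(a+b)/2,'rest',r)
for X in((a+b)/2,r):print(M.T@(X-P))
print('tilt rot');
E
python3 go.py 580 -287.5 130 63.3
```

```text
[ 591.  -292.4   87. ] [ 565.9 -279.5   48. ] [ 578.45 -285.95   67.5 ] rest [ 580.6 -286.7   30. ]
[63.86714226  7.84151072  3.04267488]
[101.39142423   6.0551142    3.45746375]
tilt rot
shift tool [1.4  4.97 2.25] rot [-0.016  -0.0023  0.0124]
```

```bash
python3 -m handwheel '1 0 6 1.5 -0.016 0 0.012;1 12 0 0 0 0 0;1 12 0 0 0 0 0;1 0 0 0 0 0 0;1 0 0 0 0 0 0'
python3 go.py 579.5 -286.5 56 63.3
python3 - <<'E'
from h import *
import pickle
p=camera_params('wrist');im=get_image('wrist');cv2.imwrite('pics/w3.png',im);pickle.dump(p,open('w3.pkl','wb'))
s,P,M=tool();print((M.T@(p['eye']-P)).round(1))
crop('pics/w3.png','pics/w3c.png',150,200,340,160,2)
E
python3 st.py
```

```text
clock: 3.85
eef_pos: [582.1, -288.2, 111.7]
tool_rot: [-1.744, 1.561, -0.64]
force: [-0.3, 0.0, 1.2]
width: 85.2
shift tool [55.62  3.61  0.4 ] rot [-0.0009 -0.0017  0.0095]
[-134.4   80.7    1.5]
t 3.9 P [ 581.9 -288.1  111.6] z az 63.25 down [ 0.0073 -0.0057 -1.    ] F [ 0.2  0.8 -0.3] T [ 0.06 -0.06  0.01] w 85.5 q [ 0.7   0.82 -0.49  1.63  0.5   0.82  1.1 ]
```

View pics/w3c.png

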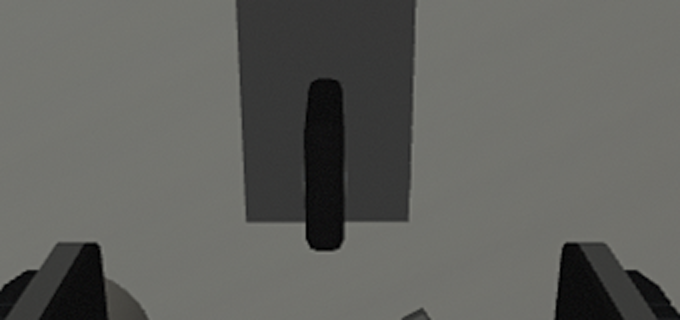

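```bash
python3 -m handwheel '1 8 4 -0.8 0 -0.002 0.01;1 16 0 0 0 0 0;1 16 0 0 0 0 0;1 14 0 0 0 0 0;1 0 0 0 0 0 0;1 0 0 0 0 0 0'
python3 go.py 579.5 -286.5 56 63.3
python3 - <<'E'
from h import *
im=get_image('wrist');cv2.imwrite('pics/w4.png',im)
crop('pics/w4.png','pics/w4c.png',150,200,340,200,2)
E
python3 st.py
```

```text
clock: 4.5
eef_pos: [577.0, -286.9, 51.7]
tool_rot: [1.487, 1.567, 2.591]
force: [0.4, 0.1, 0.3]
width: 85.7
shift tool [-4.36 -2.02  1.43] rot [-0.0011  0.0003 -0.0034]
t 4.55 P [ 576.8 -286.8   51.6] z az 63.24 down [-0.0034  0.0019 -1.    ] F [-0.3  1.  -0.4] T [-0.01 -0.03  0.  ] w 85.3 q [ 0.68  0.89 -0.45  1.65  0.54  0.72  1.06]
```

View pics/w4c.png

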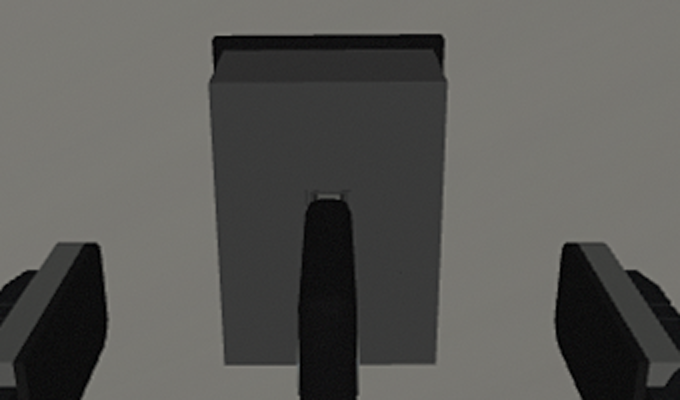

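```bash
python3 -m handwheel '1 -4 -2 -0.4 0 0 -0.003;1 0 0 0 0 0 0;0 0 0 0 0 0 0;-0.5 0 0 0 0 0 0;-1 0 0 0 0 0 0;-1 0 0 0 0 0 0;-1 0 0 0 0 0 0;-1 0 0 0 0 0 0;-1 0 0 0 0 0 0;-1 0 0 0 0 0 0'
python3 st.py
```

```text
clock: 5.55
eef_pos: [580.2, -288.9, 58.6]
tool_rot: [-1.509, 1.567, -0.405]
force: [0.4, -0.8, 0.3]
width: 8.5
t 5.55 P [ 580.2 -288.9   58.6] z az 63.22 down [ 0.0037 -0.0016 -1.    ] F [ 0.4 -0.8  0.3] T [-0.01  0.03 -0.08] w 8.5 q [ 0.68  0.89 -0.46  1.65  0.54  0.73  1.07]
```

```bash
python3 -m handwheel '-1 -10 0 0 0 0 0;-1 -15 0 0 0 0 0;-1 -15 0 0 0 0 0;-1 -25 0 0 0 0 0;-1 -25 0 0 0 0 0;-1 -25 0 0 0 0 0;-1 -20 0 0 0 0 0;-1 0 0 0 0 0 0'
python3 st.py
python3 go.py 531 -10 190 104
python3 - <<'E'
from h import *
im=get_image('wrist');cv2.imwrite('pics/w5.png',im)
cv2.imwrite('pics/s5.png',get_image('side'))
crop('pics/s5.png','pics/s5c.png',230,150,200,200,3)
E
```

```text
clock: 6.35
eef_pos: [579.6, -287.7, 207.1]
tool_rot: [-1.429, 1.564, -0.324]
force: [0.6, -0.0, 0.4]
width: 8.3
t 6.35 P [ 579.6 -287.7  207.1] z az 63.29 down [ 0.0061 -0.002  -1.    ] F [ 0.6 -0.   0.4] T [-0.05 -0.03 -0.05] w 8.3 q [ 0.74  0.71 -0.56  1.56  0.42  0.99  1.16]
shift tool [ 16.28 168.34 226.16] rot [-0.7106 -0.0014  0.0064]
```

View pics/w5.png

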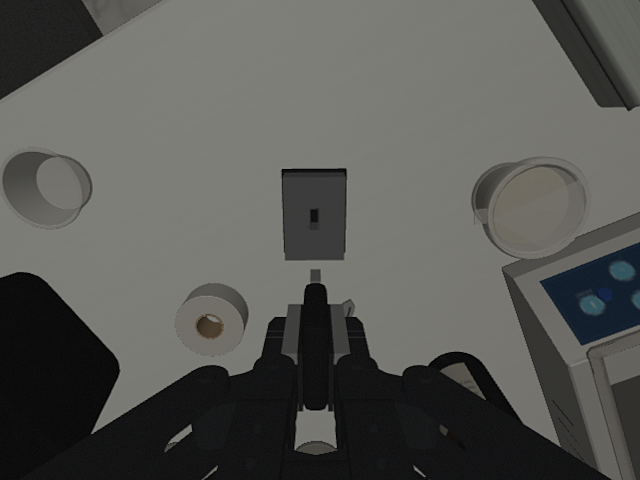

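View pics/s5c.png

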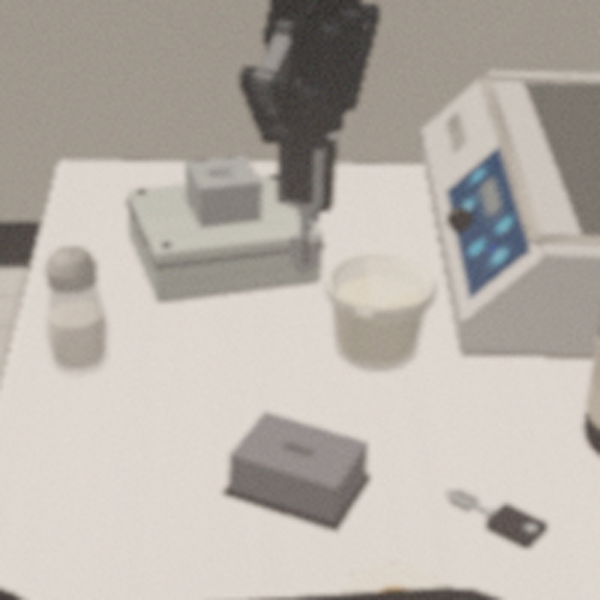

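```bash
python3 -m handwheel '-1 1 17 22.6 0 0 0;-1 1 17 22.6 0 0 0;-1 1 17 22.6 0 0 0;-1 1 17 22.6 0 0 0;-1 1 17 22.6 0 0 0;-1 1 17 22.6 0 0 0;-1 1 17 22.6 0 0 0;-1 1 17 22.6 0 0 0;-1 1 17 22.6 0 0 0;-1 1 15 22.6 0 0 0'
python3 -m handwheel '-1 0 0 0 -0.142 0 0;-1 0 0 0 -0.142 0 0;-1 0 0 0 -0.142 0 0;-1 0 0 0 -0.142 0 0;-1 0 0 0 -0.142 0 0;-1 0 0 0 0 0 0'
python3 st.py
python3 go.py 531 -10 195 104
```

```text
clock: 7.45
eef_pos: [516.9, -5.9, 181.3]
tool_rot: [2.003, 1.546, 3.097]
force: [0.4, 0.4, -1.1]
width: 8.5
clock: 8.05
eef_pos: [509.2, 0.7, 175.3]
tool_rot: [1.22, 1.53, 3.063]
force: [-0.3, -0.7, -1.0]
width: 8.0
t 8.05 P [509.2   0.7 175.3] z az 105.56 down [-0.0409  0.0032 -0.9992] F [-0.3 -0.7 -1. ] T [ 0.06 -0.04 -0.01] w 8.0 q [ 0.44  0.64 -0.76  1.92  0.56  0.85  1.23]
shift tool [-20.64 -17.37 -15.83] rot [ 0.0274  0.0135 -0.0387]
```

```bash
python3 -m handwheel '-1 -20 -17 -16 0.027 0.013 -0.039;-1 0 0 0 0 0 0;-1 0 0 0 0 0 0'
python3 st.py
python3 go.py 531 -10 195 104
python3 - <<'E'
from h import *
import pickle
p=camera_params('wrist');s,P,M=tool()
cv2.imwrite('pics/w6.png',get_image('wrist'));pickle.dump((p,P,M),open('w6.pkl','wb'))
E
```

```text
clock: 8.35
eef_pos: [528.0, -10.6, 191.9]
tool_rot: [1.131, 1.564, 2.937]
force: [0.4, 0.4, -1.6]
width: 8.3
t 8.35 P [528.  -10.6 191.9] z az 103.51 down [-0.0065  0.0013 -1.    ] F [ 0.4  0.4 -1.6] T [-0.04  0.02  0.05] w 8.3 q [ 0.46  0.62 -0.75  1.89  0.55  0.86  1.23]
shift tool [-3.17 -3.02 -0.08] rot [-0.0086  0.0028 -0.006 ]
```

View pics/w6.png

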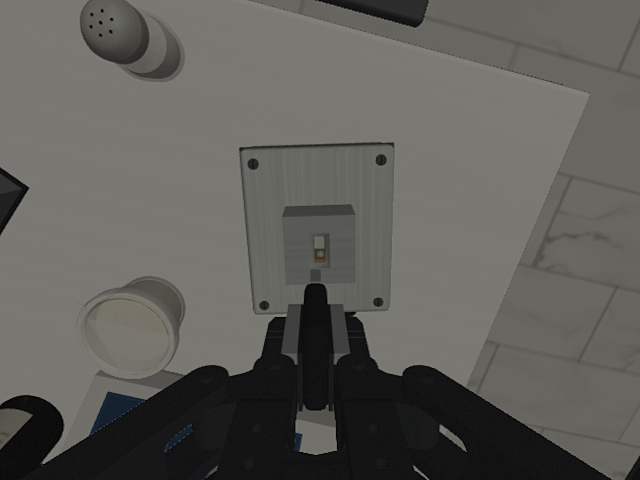

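```bash
python3 - <<'E'
from h import *
crop('pics/w6.png','pics/w6c.png',270,195,100,100,6)
crop('pics/w6.png','pics/w6d.png',230,130,180,200,3)
E
```

```text
(no output)
```

View pics/w6c.png

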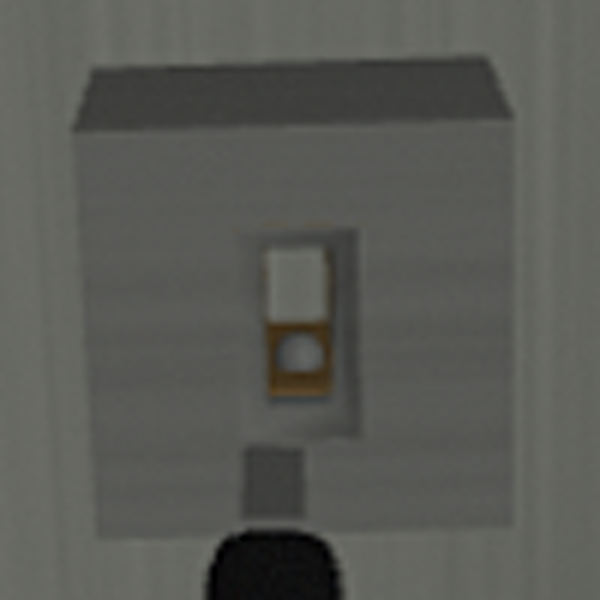

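View pics/w6d.png

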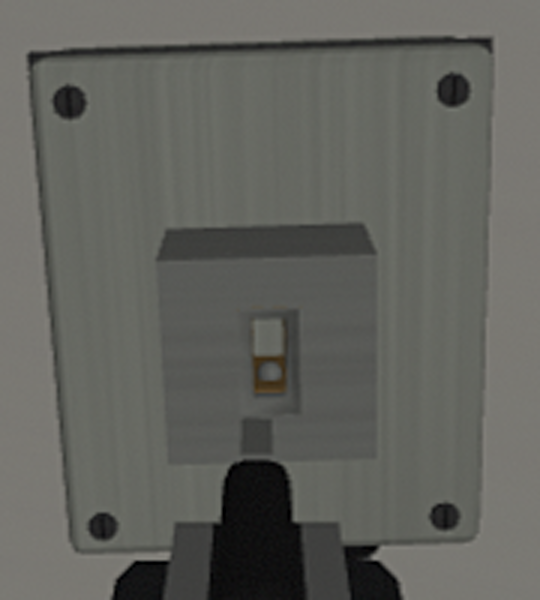

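```bash
python3 - <<'E'
from h import *
import pickle
p,P,M=pickle.load(open('w6.pkl','rb'))
W=lambda x,y,z:atz(p,270+x/6,195+y/6,z)
a=[W(*k,78) for k in[(73,131),(514,122),(512,527),(98,538)]]
D=lambda x,y,z:atz(p,230+x/3,130+y/3,z)
b=[D(*k,45) for k in[(70,102),(453,90),(445,517),(103,526)]]
for a in(a,b):
  print(np.mean(a,0).round(1))
  for i,j in((0,3),(1,2),(0,1),(3,2)):
    d=a[j]-a[i];print(np.linalg.norm(d).round(1),np.degrees(np.arctan2(d[1],d[0])).round(1),end=' ')
  print()
K=W(299,335,78);print('mouth',K,'in tool',(M.T@(K-P)).round(2))
# key tip: bottom of blade, expected tip
tip=P+M@np.array([63-11+2.6,0,0]);print('tip exp',tip,proj(p,tip), (proj(p,tip)-[270,195])*6)
for dy in(8,-8):
  t=P+M@np.array([63-11+2.6-8,dy,0]);print((proj(p,t)-[270,195])*6)
print((M.T@(p['eye']-P)).round(1))
E
```

```text
[531.6  -4.6  78. ]
47.8 15.5 47.4 15.1 47.7 104.7 47.4 105.2 
[531.8  -4.5  45. ]
110.2 15.3 110.5 15.4 90.0 105.3 90.2 105.1 
mouth [531.6  -4.7  78. ] in tool [113.83  -5.54   4.61]
tip exp [527.67661639 -10.55284639 137.25133051] [312.4 277.8] [254.4 496.8]
[253.8 445.2]
[253.8 621.6]
[-134.3   79.9    1.1]
```

```bash
python3 - <<'E'
from h import *
import pickle
p,P,M=pickle.load(open('w6.pkl','rb'))
print(P+M@np.array([0,-5.5,2.6]))
E
python3 go.py 531.2 -7 165 105.2
```

```text
[532.77032965  -6.8133134  191.82458383]
shift tool [26.97 -3.66  2.86] rot [-0.0292  0.0026 -0.0051]
```

```bash
python3 go.py 532 -6.3 165 105.2
```

```text
shift tool [26.97 -4.6   3.36] rot [-0.0292  0.0026 -0.0051]
```

```bash
python3 -m handwheel '-1 10 -4.6 3.3 -0.029 0.003 -0.005;-1 15 0 0 0 0 0;-1 0 0 0 0 0 0;-1 0 0 0 0 0 0'
python3 st.py
python3 go.py 532 -6.3 165 105.2
python3 - <<'E'
from h import *
import pickle
p=camera_params('wrist');s,P,M=tool()
cv2.imwrite('pics/w7.png',get_image('wrist'));pickle.dump((p,P,M),open('w7.pkl','wb'))
crop('pics/w7.png','pics/w7c.png',255,180,120,120,6)
E
```

```text
clock: 8.8
eef_pos: [530.0, -4.1, 163.3]
tool_rot: [1.262, 1.567, 3.103]
force: [-0.3, -1.0, 0.3]
width: 8.2
t 8.8 P [530.   -4.1 163.3] z az 105.49 down [-4.3e-03  2.0e-04 -1.0e+00] F [-0.3 -1.   0.3] T [-0.03 -0.04 -0.04] w 8.2 q [ 0.43  0.66 -0.73  1.91  0.6   0.8   1.21]
shift tool [-1.7  -1.35 -2.69] rot [ 0.0051  0.0013 -0.0041]
```

View pics/w7c.png

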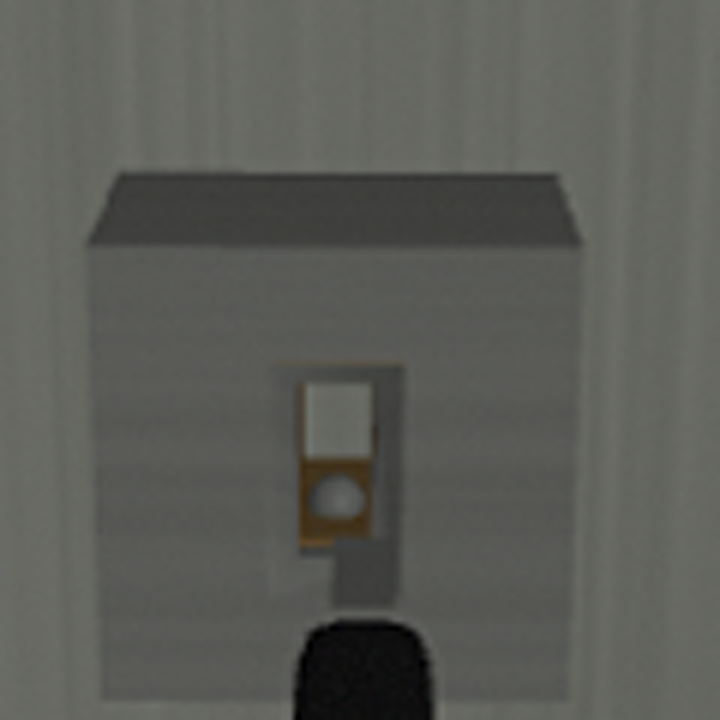

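```bash
python3 - <<'E'
from h import *
import pickle
p,P,M=pickle.load(open('w7.pkl','rb'))
W=lambda x,y,z:atz(p,255+x/6,180+y/6,z)
a=[W(*k,78) for k in[(89,246),(582,246),(569,698),(102,701)]]
K=np.mean(a,0);print(K,(M.T@(K-P)).round(2))
print('mouth top edge centre',(M.T@(W(338,366,78)-P)).round(2))
d=a[1]-a[0];print(np.degrees(np.arctan2(d[1],d[0])));d=a[2]-a[3];print(np.degrees(np.arctan2(d[1],d[0])))
t=P+M@np.array([63-11+2.6-8,8,0]);print('exp blade shoulder',(proj(p,t)-[255,180])*6,'key lat mm at that depth:',M.T@(W(365,539,t[2])-P))
E
```

```text
[531.4    -4.725  78.   ] [85.3  -1.54 -1.12]
mouth top edge centre [85.35 10.31 -0.82]
105.53057705919306
105.89603137019111
exp blade shoulder [344.4 534.6] key lat mm at that depth: [46.64253336  7.61107852  1.65749298]
```

```bash
python3 -m handwheel '-1 2 -1.5 -2.7 0 0.001 -0.004;-1 8 0 0 0 0 0;-1 8 0 0 0 0 0;-1 0 0 0 0 0 0;-1 0 0 0 0 0 0'
python3 st.py
python3 - <<'E'
from h import *
import pickle
p=camera_params('wrist');s,P,M=tool()
cv2.imwrite('pics/w8.png',get_image('wrist'));pickle.dump((p,P,M),open('w8.pkl','wb'))
crop('pics/w8.png','pics/w8c.png',255,190,120,120,6)
t=P+M@np.array([63-11+2.6-8,8,0]);print('exp blade shoulder',(proj(p,t)-[255,190])*6)
E
```

```text
clock: 9.35
eef_pos: [532.5, -6.6, 144.3]
tool_rot: [-1.749, 1.57, 0.092]
force: [1.1, -0.7, -1.1]
width: 8.3
t 9.35 P [532.5  -6.6 144.3] z az 105.48 down [ 1.e-03  1.e-04 -1.e+00] F [ 1.1 -0.7 -1.1] T [-0.01  0.01 -0.05] w 8.3 q [ 0.41  0.69 -0.7   1.93  0.63  0.76  1.19]
exp blade shoulder [343.8 474.6]
```

View pics/w8c.png

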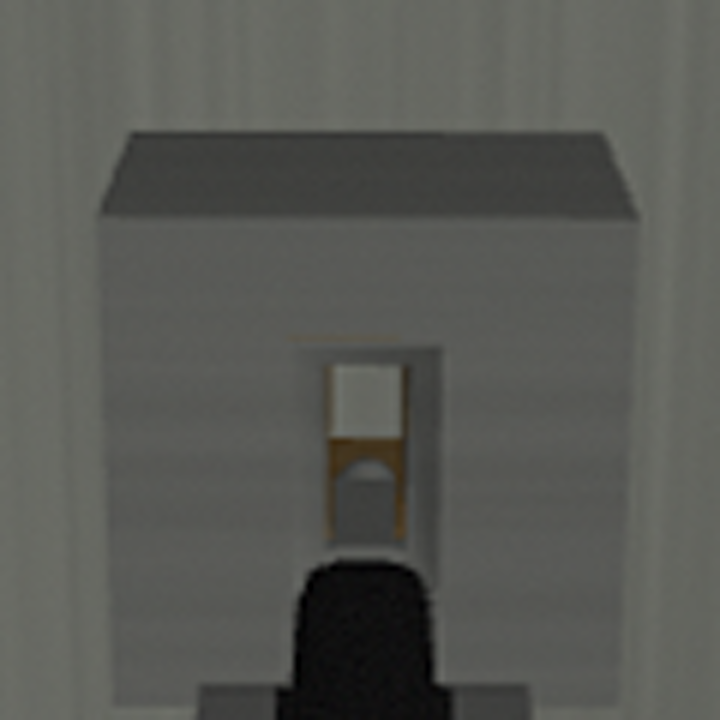

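```bash
python3 - <<'E'
from h import *
import pickle
p,P,M=pickle.load(open('w8.pkl','rb'))
W=lambda x,y,z:atz(p,255+x/6,190+y/6,z)
a=[W(*k,78) for k in[(99,217),(639,217),(622,707),(111,707)]]
K=np.mean(a,0);print(K,(M.T@(K-P)).round(2))
print('mouth top edge centre',(M.T@(W(367,346,78)-P)).round(2))
d=a[1]-a[0];print(np.degrees(np.arctan2(d[1],d[0])))
print('key',M.T@(W(365,477,P[2]-46.6)-P))
E
```

```text
[531.5    -4.725  78.   ] [66.31  0.59  2.05]
mouth top edge centre [66.3  12.54  1.97]
105.46615192743572
key [46.60001892  7.82190059  1.69887736]
```

```bash
python3 -m handwheel '-1 4 0.5 0.3 0 0 0;-1 5 0 0 0 0 0;-1 4 0 0 0 0 0;-1 0 0 0 0 0 0'
python3 go.py 532.1 -6.2 99.6 105.5
python3 st.py; python3 -m handwheel '-1 4 0 0 0 0 0;-1 0 0 0 0 0 0'; python3 st.py
```

```text
clock: 9.8
eef_pos: [532.1, -6.5, 130.5]
tool_rot: [-1.828, 1.569, 0.013]
force: [-0.3, 0.7, -0.7]
width: 8.2
shift tool [30.93 -0.06  0.27] rot [-0.0006 -0.0004  0.0015]
t 9.8 P [532.1  -6.5 130.5] z az 105.47 down [ 0.0015  0.     -1.    ] F [-0.3  0.7 -0.7] T [ 0.03 -0.01 -0.04] w 8.2 q [ 0.4   0.7  -0.68  1.94  0.66  0.73  1.17]
clock: 10.0
eef_pos: [532.1, -6.4, 126.1]
tool_rot: [-1.813, 1.569, 0.027]
force: [0.1, -0.4, -0.2]
width: 8.2
t 10.0 P [532.1  -6.4 126.1] z az 105.47 down [ 0.0016  0.     -1.    ] F [ 0.1 -0.4 -0.2] T [ 0.01 -0.02  0.01] w 8.2 q [ 0.4   0.71 -0.68  1.94  0.66  0.73  1.16]
```

Tip about 6.5 mm inside the mouth with no contact force. Going deeper.

```bash
python3 -m handwheel '-1 4 0 0 0 0 0;-1 0 0 0 0 0 0'; python3 -m handwheel '-1 4 0 0 0 0 0;-1 0 0 0 0 0 0';python3 st.py
python3 - <<'E'
from h import *
cv2.imwrite('pics/w9.png',get_image('wrist'))
crop('pics/w9.png','pics/w9c.png',245,190,140,140,5)
E
```

```text
clock: 10.2
eef_pos: [532.2, -6.4, 121.8]
tool_rot: [-1.785, 1.569, 0.056]
force: [0.1, -0.1, -0.4]
width: 8.1
clock: 10.4
eef_pos: [532.3, -6.4, 117.5]
tool_rot: [-1.758, 1.569, 0.083]
force: [-0.4, -0.1, -1.0]
width: 8.0
t 10.4 P [532.3  -6.4 117.5] z az 105.47 down [ 1.9e-03  2.0e-04 -1.0e+00] F [-0.4 -0.1 -1. ] T [ 0.05 -0.01  0.01] w 8.0 q [ 0.39  0.72 -0.67  1.95  0.68  0.71  1.15]
```

View pics/w9c.png

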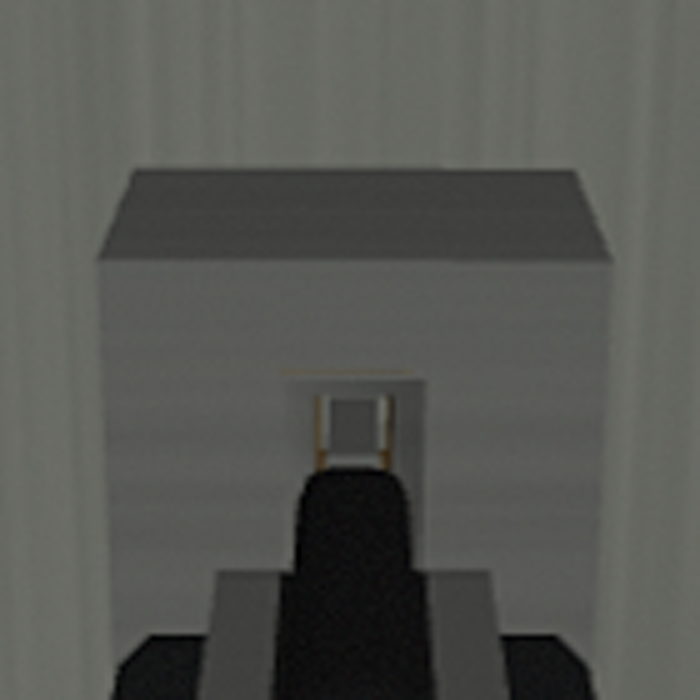

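```bash
python3 -m handwheel '-1 3 0 0 0 0 0;-1 3 0 0 0.06 0 0'; python3 -m handwheel '-1 3 0 0 -0.12 0 0;-1 2 0 0 0.12 0 0';python3 st.py;python3 go.py 532.2 -6.3 99.6 105.5
```

```text
clock: 10.65
eef_pos: [532.6, -6.3, 111.8]
tool_rot: [-1.649, 1.568, 0.13]
force: [-2.6, -0.9, 6.6]
width: 8.3
clock: 10.85
eef_pos: [530.8, -6.8, 107.4]
tool_rot: [2.691, 1.568, -1.812]
force: [-2.5, 1.8, 7.9]
width: 8.1
t 10.85 P [530.8  -6.8 107.4] z az 102.03 down [-6.0e-04 -2.2e-03 -1.0e+00] F [-2.5  1.8  7.9] T [0.25 0.66 0.12] w 8.1 q [ 0.37  0.73 -0.64  1.95  0.68  0.68  1.08]
shift tool [ 7.77 -1.44  0.24] rot [-0.0606 -0.002  -0.0011]
```

```bash
python3 -m handwheel '-1 3 -1 0 -0.1 0 0;-1 3 0 0 0.1 0 0;-1 3 0 0 -0.1 0 0';python3 st.py;python3 go.py 532.2 -6.3 99.6 105.5
```

```text
clock: 11.15
eef_pos: [532.7, -7.2, 101.2]
tool_rot: [-3.091, 1.564, -1.211]
force: [-3.2, 1.8, 17.6]
width: 8.3
t 11.15 P [532.7  -7.2 101.2] z az 107.71 down [ 0.0024 -0.0063 -1.    ] F [-3.2  1.8 17.6] T [ 0.32  0.96 -0.21] w 8.3 q [ 0.37  0.75 -0.65  1.96  0.72  0.68  1.15]
shift tool [1.56 0.16 1.03] rot [ 0.0386 -0.0067  0.0005]
```

```bash
python3 -m handwheel '-1 3 0 0.5 0.08 -0.006 0;-1 3 0 0 -0.08 0 0;-1 3 0 0 0.04 0 0';python3 st.py;python3 -m handwheel '-1 3 0 0 0 0 0;-1 3 0 0 0 0 0';python3 st.py;python3 go.py 532.2 -6.3 99.6 105.5
```

```text
clock: 11.45
eef_pos: [533.5, -6.8, 98.0]
tool_rot: [-2.721, 1.564, -0.88]
force: [-8.6, -1.1, 32.4]
width: 8.5
t 11.45 P [533.5  -6.8  98. ] z az 105.47 down [ 0.0045 -0.0055 -1.    ] F [-8.6 -1.1 32.4] T [-0.31  2.18  0.07] w 8.5 q [ 0.37  0.75 -0.64  1.96  0.72  0.67  1.11]
clock: 11.65
eef_pos: [533.3, -6.5, 97.9]
tool_rot: [-2.827, 1.558, -0.987]
force: [-8.5, -1.0, 29.4]
width: 8.5
t 11.65 P [533.3  -6.5  97.9] z az 105.43 down [ 0.0069 -0.0104 -0.9999] F [-8.5 -1.  29.4] T [-0.37  1.98  0.01] w 8.5 q [ 0.36  0.75 -0.63  1.96  0.72  0.67  1.1 ]
shift tool [-1.68  1.01  0.43] rot [-0.0012 -0.0119  0.0039]
```

```bash
python3 - <<'E'
from h import *
p=camera_params('side');cv2.imwrite('pics/s10.png',get_image('side'));cv2.imwrite('pics/sc10.png',get_image('scene'))
crop('pics/s10.png','pics/s10c.png',260,160,90,90,7)
crop('pics/sc10.png','pics/sc10c.png',210,200,110,110,6)
for z in(78,88,108):print(z,(proj(p,(532.3,-6.3,z))-[260,160])*7,(proj(camera_params('scene'),(532.3,-6.3,z))-[210,200])*6)
E
```

```text
78 [308.7 330.4] [270.6 409.2]
88 [308.7 303.1] [267.6 381.6]
108 [309.4 247.1] [260.4 325.8]
```

View pics/s10c.png

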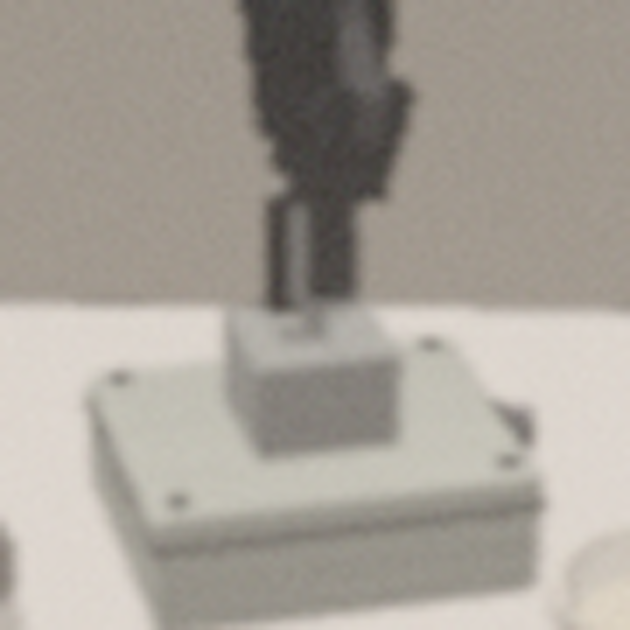

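View pics/sc10c.png

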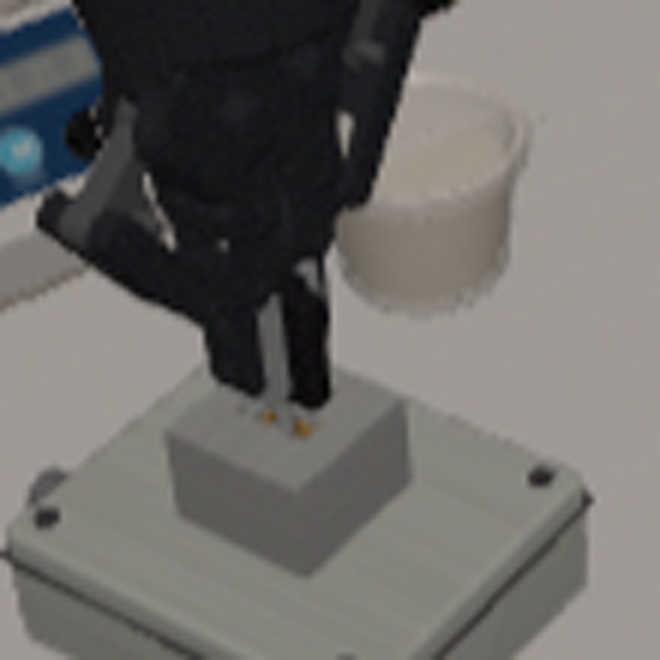

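```bash
python3 -m handwheel '-1 0 1 0.3 0 -0.01 0.004;-1 1 0 0 0.1 0 0';python3 st.py;python3 go.py 532.2 -6.3 98 90
```

```text
clock: 11.95
eef_pos: [533.3, -6.9, 98.7]
tool_rot: [-2.477, 1.566, -0.739]
force: [-3.4, 0.4, 11.0]
width: 8.8
t 11.95 P [533.3  -6.9  98.7] z az 99.62 down [ 0.0034 -0.0031 -1.    ] F [-3.4  0.4 11. ] T [0.04 0.63 0.01] w 8.8 q [ 0.35  0.74 -0.61  1.96  0.69  0.66  1.04]
shift tool [0.71 0.93 0.82] rot [ 0.1679 -0.0034  0.0032]
```

```bash
python3 -m handwheel '-1 1.5 0.8 0.8 0.14 0 0;-1 1.5 0 0 0.14 0 0';python3 st.py;python3 go.py 532.3 -6.5 98 80
```

```text
clock: 12.15
eef_pos: [533.1, -6.5, 98.5]
tool_rot: [-2.111, 1.564, -0.664]
force: [-5.6, -0.7, 16.0]
width: 8.6
t 12.15 P [533.1  -6.5  98.5] z az 82.94 down [ 0.0057 -0.0044 -1.    ] F [-5.6 -0.7 16. ] T [-0.19  1.28  0.07] w 8.6 q [ 0.3   0.72 -0.53  1.96  0.62  0.62  0.81]
shift tool [ 0.5   0.76 -0.08] rot [ 0.0514 -0.0035  0.0062]
```

```bash
python3 -m handwheel '-1 1 0.7 0 0.145 -0.003 0.005;-1 1 0.3 0 0.145 0 0;-1 1 0.3 0 0.145 0 0';python3 st.py;python3 go.py 532.5 -6.5 98 60
```

```text
clock: 12.45
eef_pos: [532.8, -7.4, 98.5]
tool_rot: [-1.659, 1.565, -0.661]
force: [-3.6, -0.5, 10.8]
width: 7.9
t 12.45 P [532.8  -7.4  98.5] z az 57.16 down [ 0.0042 -0.0033 -1.    ] F [-3.6 -0.5 10.8] T [-0.18  0.8   0.14] w 7.9 q [ 0.23  0.7  -0.41  1.96  0.5   0.58  0.48]
shift tool [0.51 0.76 0.59] rot [-0.0497 -0.0006  0.0053]
```

```bash
python3 -m handwheel '-1 1.2 0.6 0.6 0.145 0 0.004;-1 1.2 0.2 0 0.145 0 0;-1 1.2 0.3 0.3 0.145 0 0';python3 st.py;python3 go.py 532.5 -6.7 98 30
```

```text
clock: 12.75
eef_pos: [532.4, -8.0, 98.5]
tool_rot: [-1.828, 1.565, -1.28]
force: [-4.7, -1.2, 13.5]
width: 8.3
t 12.75 P [532.4  -8.   98.5] z az 31.38 down [ 0.0016 -0.0053 -1.    ] F [-4.7 -1.2 13.5] T [-0.33  1.04  0.19] w 8.3 q [ 0.15  0.68 -0.29  1.96  0.36  0.54  0.16]
shift tool [0.48 1.09 0.77] rot [ 0.0241 -0.0013  0.0053]
```

```bash
python3 -m handwheel '-1 1.2 0.9 0.6 0.13 0 0.004;-1 1.2 0.3 0.2 0.13 0 0';python3 st.py;python3 -m handwheel '-1 1.2 0.6 0.3 0.08 0 0.003;-1 1.2 0.3 0.2 0.08 0 0';python3 st.py;python3 go.py 532.5 -6.7 98 8
```

```text
clock: 12.95
eef_pos: [532.1, -8.4, 98.5]
tool_rot: [-1.977, 1.566, -1.7]
force: [-3.4, 0.2, 13.4]
width: 8.4
t 12.95 P [532.1  -8.4  98.5] z az 15.85 down [-7.e-04 -5.e-03 -1.e+00] F [-3.4  0.2 13.4] T [-0.11  0.96  0.14] w 8.4 q [ 0.1   0.68 -0.22  1.96  0.28  0.53 -0.03]
clock: 13.15
eef_pos: [531.8, -8.5, 98.5]
tool_rot: [-2.06, 1.566, -1.951]
force: [-3.9, -1.1, 13.7]
width: 8.2
t 13.15 P [531.8  -8.5  98.5] z az 6.26 down [-0.0018 -0.0046 -1.    ] F [-3.9 -1.1 13.7] T [-0.21  0.97  0.17] w 8.2 q [ 0.07  0.67 -0.17  1.96  0.22  0.52 -0.14]
shift tool [0.48 1.73 0.94] rot [-0.0303 -0.0024  0.0044]
```

```bash
python3 -m handwheel '-1 1.2 1.2 0.8 0.06 -0.002 0.004;-1 1.2 0.2 0 0.05 0 0';python3 st.py;python3 -m handwheel '-1 1.2 0.2 0 0.05 0 0;-1 1.2 0.2 0 0.05 0 0';python3 st.py;python3 go.py 532.5 -6.7 98 4
```

```text
clock: 13.35
eef_pos: [531.5, -8.6, 98.5]
tool_rot: [-1.97, 1.567, -1.975]
force: [-3.0, 0.3, 13.1]
width: 8.4
t 13.35 P [531.5  -8.6  98.5] z az -0.29 down [-0.0015 -0.0034 -1.    ] F [-3.   0.3 13.1] T [0.   0.71 0.41] w 8.4 q [ 0.05  0.67 -0.14  1.97  0.18  0.52 -0.22]
clock: 13.55
eef_pos: [531.3, -8.8, 98.5]
tool_rot: [-1.678, 1.566, -1.783]
force: [-3.7, -1.4, 13.6]
width: 8.1
t 13.55 P [531.3  -8.8  98.5] z az -6.06 down [-0.0011 -0.0051 -1.    ] F [-3.7 -1.4 13.6] T [-0.13  0.77  0.56] w 8.1 q [ 0.03  0.67 -0.11  1.97  0.15  0.51 -0.29]
shift tool [0.52 2.21 0.97] rot [-0.1756 -0.001   0.0051]
```

```bash
python3 -m handwheel '-1 1.2 0 0 -0.03 0 0;-1 1.2 0 0 0 0 0';python3 st.py
python3 - <<'E'
from h import *
cv2.imwrite('pics/w11.png',get_image('wrist'))
crop('pics/w11.png','pics/w11c.png',230,190,170,130,4)
cv2.imwrite('pics/sc11.png',get_image('scene'))
crop('pics/sc11.png','pics/sc11c.png',200,190,130,110,6)
cv2.imwrite('pics/s11.png',get_image('side'))
crop('pics/s11.png','pics/s11c.png',230,150,150,150,4)
E
python3 st.py
```

```text
clock: 13.75
eef_pos: [531.2, -9.0, 98.5]
tool_rot: [-1.583, 1.565, -1.657]
force: [-4.3, 0.6, 13.3]
width: 8.5
t 13.75 P [531.2  -9.   98.5] z az -4.25 down [-5.0e-04 -6.2e-03 -1.0e+00] F [-4.3  0.6 13.3] T [0.11 0.71 0.07] w 8.5 q [ 0.04  0.67 -0.12  1.97  0.16  0.51 -0.27]
t 13.9 P [531.1  -9.   98.5] z az -4.28 down [-6.0e-04 -6.1e-03 -1.0e+00] F [-3.9  0.3 14.2] T [0.02 0.76 0.14] w 8.2 q [ 0.04  0.67 -0.12  1.97  0.16  0.51 -0.27]
```

View pics/w11c.png

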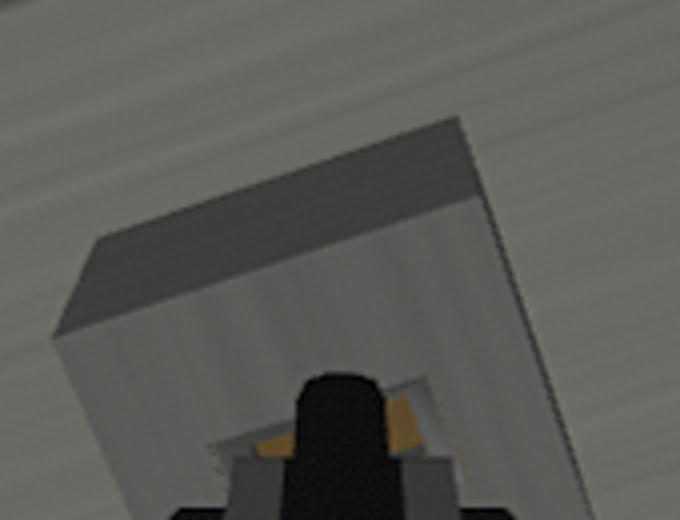

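View pics/sc11c.png

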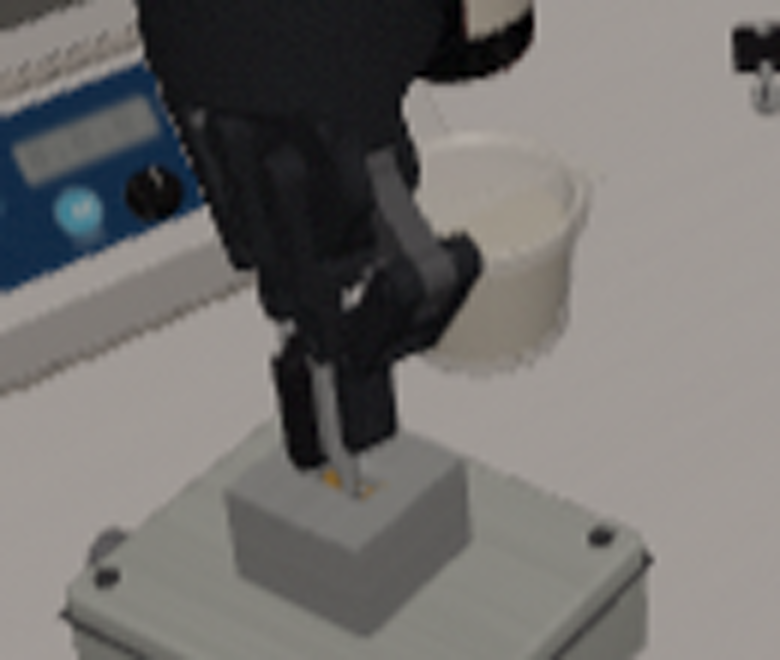

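View pics/s11c.png

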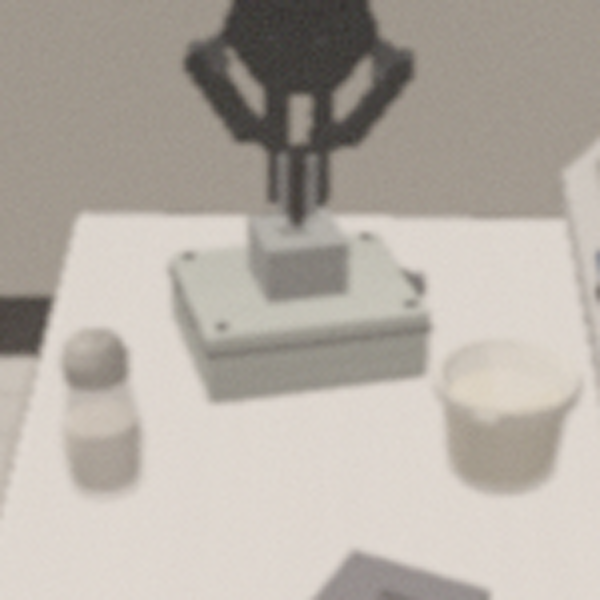

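```bash
python3 -m handwheel '-1 1.2 0.3 0.3 0.04 0 0.005;-1 1.2 0 0 0.03 0 0';python3 st.py;  python3 -m handwheel '-1 1.2 0 0 0 0 0;-1 1.2 0 0 0 0 0';python3 st.py
```

```text
clock: 14.1
eef_pos: [531.1, -9.1, 98.5]
tool_rot: [-1.406, 1.569, -1.549]
force: [-3.0, 0.3, 13.2]
width: 8.3
t 14.1 P [531.1  -9.1  98.5] z az -8.21 down [ 0.     -0.0022 -1.    ] F [-3.   0.3 13.2] T [0.12 0.75 0.65] w 8.3 q [ 0.03  0.67 -0.1   1.97  0.14  0.51 -0.31]
clock: 14.3
eef_pos: [531.1, -9.1, 98.5]
tool_rot: [-1.19, 1.568, -1.33]
force: [-2.7, -0.9, 14.1]
width: 8.2
t 14.3 P [531.1  -9.1  98.5] z az -7.98 down [ 8.0e-04 -3.1e-03 -1.0e+00] F [-2.7 -0.9 14.1] T [-0.03  0.75  0.45] w 8.2 q [ 0.03  0.67 -0.1   1.97  0.14  0.51 -0.31]
```

```bash
python3 - <<'E'
from h import *
im=get_image('side');a=cv2.imread('pics/side0.png')
for n,(x,y,w,h) in dict(shaker=(240,228,30,44),tub=(334,230,46,46)).items():
    print(n,np.abs(im[y:y+h,x:x+w].astype(int)-a[y:y+h,x:x+w]).mean())
im=get_image('scene');a=cv2.imread('pics/scene0.png');print('roll',np.abs(im[180:208,362:394].astype(int)-a[180:208,362:394]).mean())
s=ctrl.read_state();print(s['clock'],s['force'],s['torque'])
ctrl.finish_job()
E
```

```text
shaker 1.7196969696969697
tub 1.5820730938878387
roll 4.260044642857143
14.4 [-4.56570522 -1.20206313 12.95453882] [-0.00850623  0.74070799  0.54602746]
the job is handed in; nothing more can be done
```

I took the large key from its rest and worked it down past both pins with small wiggles. I then turned it clockwise to the stop and handed in at 14.4 s, still gripping it. `finish_job()` reports no verdict.

- **Depth:** the tool stopped at TCP z = 98–98.5 mm, against about 99.6 mm worked out for fully in. It held steady under a downward push of about 13 N. The peak reading on the way down was about 32 N.
- **Turn:** the gripper went about 113° from the slot direction, more than the plug's 92° stop plus 9° of play, so part of that is the key twisting in the pads or springing. The twist moment rose to 0.45–0.65 N m and stayed there, well above the 0.15 N m spring, so I take it to be pressing on the stop. I did not measure the plug angle directly.
- **Upright:** the tool was within about 0.2° of vertical.
- **Sideways load:** a force of about 4.7 N and a moment of about 0.75 N m remained. The TCP had drifted about 3 mm off the keyway position I had estimated while turning.
- **Other objects:** picture patches of the tub and shaker matched the first images (mean difference under 2 grey levels). The label roll patch differed more, by about 4. I put that down to shading or the arm rather than movement, since nothing came near it, but I did not check further.

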